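Close the tall glaze mill jar

ROBOT

A 7-joint arm with a two-finger parallel gripper is mounted at the origin on the work surface. World frame = base frame: x ahead of the robot, y to its left, z up, the work surface at z = 0. Lengths are in m, angles in rad, forces in N, time in s.
With the tool pointing down it reaches from about 0.425 to 0.875 m from the base axis. Payload 8.4 kg.
Tool frame: the origin (TCP) lies at the very end of the fingers, on their centre line; the grasp point (between the pads) lies 19 mm behind it; z points along the fingers, y is the direction in which the jaws open and shut (so a half turn about z gives the same grasp; the last joint's range is limited). The gripper opens to 85 mm and grips with 20 to 120 N. Pads are 22 mm wide; open, the fingers measure 114 mm over their backs; the gripper's body (76 mm by 85 mm) begins 54 mm behind the grasp point. The pads swing forward as they close: fully open they stand 13 mm farther back than shut.
Start: joints at [-1.281, 0.333, 0.04, 1.465, -0.013, 1.343, -0.059], TCP at [0.246, 0.601, 0.231] pointing down, gripper open.
Joint ranges: [-2.58, 2.58], [-0.38, 2.09], [-1.3, 1.39], [0.25, 2.4], [-1.5, 4.64], [0.08, 2.09], [-2.65, 2.65]. Speed limits (rad/s): [2.22, 2.22, 2.79, 2.79, 3.14, 3.14, 3.14].

INTERFACE

Orientations are given as a unit quaternion [x, y, z, w].
In Python, from station import manip, vision, workorder gives the robot as it stands. Calls block until the motion is done:
- manip.move_to(position, orientation): joint-space move of the TCP to a pose.
- manip.move_linear(position, rot=None, v=0.15): straight line of the TCP; rot=None keeps the orientation; v is the mean speed in m/s.
- manip.move_j(angles): joint-space move.
- manip.open_gripper() and manip.grab(grip_force=None): open the fingers fully, or close them until they stop; grip_force is the grip in N (None keeps the last).
- manip.sleep(seconds).
- manip.ik(position, orientation): joint angles nearest the present ones, or None.
- manip.observe(): the state.
- vision.read_camera(name): name is "scene" or "top" or "wrist"; returns the picture (400x640x3 uint8, blue, green, red); there is no depth.
- vision.camera_params(name): a dict with "fx", "fy", "cx", "cy" (pixels), "rvec" (rotation vector, rad) and "tvec" (3), from world to camera coordinates, as OpenCV has them; the wrist camera has in their place "hand_eye" (4x4, takes a point from camera to tool coordinates, whose origin is the TCP and whose axes are the flange's). Camera axes: x right, y down, z forward; pixel columns grow to the right and rows downward; lengths in m; the calibration is good to about 2 mm. A picture is of the moment at which its call begins: read the wrist's pose just before it. camera_params takes no time and is no camera call.
A pose or a line that the arm cannot do raises manip.Unreachable and nothing moves.
- workorder.close_job(): hands the job in, once; it reports no verdict.
The state is a dict: "time_s": time; "q": joint angles; "dq": joint speeds; "effort": joint torques, N m; "eef_pos": TCP position; "eef_rot": TCP orientation; "ft_force": force on the tool from outside, world axes, zero at the start; "ft_torque": the same for the moment, N m; "opening": opening from 0.0 (shut) to 1.0 (fully open).
Only numpy, scipy, OpenCV 4.12 (cv2) and the standard library are available. Lean on these libraries where they do the work, as an engineer would, in place of code of your own. Each camera call takes 0.05 s, during which the arm holds its last target. There are 200 camera calls.

TASK

Close the tall mill jar ready for milling: swing its bar round against the stop so that the cap is over the mouth, and only then screw the cap down clockwise by its wing until it is fully tight. The squat jar is still to be filled: leave it open as it is, do not disturb the other things on the table, and let go at the end.

Things in the scene. Friction and masses are not known exactly. Their poses are not given: they have to be found in the camera images.
- tall_jar: the tall narrow mill jar: white stoneware, 100 mm across, rim 150 mm above the table, two steel straps, fixed to the table. Origin at the centre of its underside, z up. A steel post stands 65 mm from its axis along its +x and carries the swing bar; the bar's closed direction, from post to jar axis, is the jar's -x
- tall_arm (a joint): swing bar of the tall narrow jar, rad about the vertical post: 0 = against its stop, cap exactly over the mouth; it grows counter-clockwise seen from above as the bar swings away, and stays where it is left (about 0.25 N m of friction). Steel bar 22 mm wide, 12 mm thick, its top face at 180 mm; post to screw axis 65 mm, post to peg 135 mm
- tall_hinge (a point): on the post's axis at the bar's top face, 180 mm above the table; its -x points along the bar from post to peg
- tall_peg (a point): grip point on the upright round black peg at the free end of the tall narrow jar's bar: peg 16 mm thick, standing 44 mm above the bar; point on its axis, 32 mm above the bar and 12 mm below the peg's top; axes as the bar's (-x outward along the bar)
- tall_cap (a joint): screw cap of the tall narrow jar, rad about the vertical screw axis in the bar: 0 = fully tight at its hard stop; it grows counter-clockwise seen from above as it is unscrewed, to 2.4, and the cap rises 4 mm per rad. It stays where it is left (about 0.06 N m of friction)
- tall_wing (a point): middle of the black wing grip, on the screw axis (212 mm above the table when tight). Wing: straight bar 64 mm long (its x), 14 mm thick (its y), 34 mm tall (17 mm above and below this point), its underside 13 mm above the swing bar when tight; fully tight, it lies in line with the swing bar. Under the bar the cap is a grey disc 88 mm across, 12 mm thick
- squat_jar: the squat wide mill jar: white stoneware, 124 mm across, rim 90 mm above the table, two steel straps, fixed to the table. Origin at the centre of its underside, z up. A steel post stands 77 mm from its axis along its +x and carries the swing bar; the bar's closed direction, from post to jar axis, is the jar's -x
- squat_arm (a joint): swing bar of the squat wide jar, rad about the vertical post: 0 = against its stop, cap exactly over the mouth; it grows counter-clockwise seen from above as the bar swings away, and stays where it is left (about 0.25 N m of friction). Steel bar 22 mm wide, 12 mm thick, its top face at 120 mm; post to screw axis 77 mm, post to peg 147 mm
- squat_hinge (a point): on the post's axis at the bar's top face, 120 mm above the table; its -x points along the bar from post to peg
- squat_peg (a point): grip point on the upright round black peg at the free end of the squat wide jar's bar: peg 16 mm thick, standing 44 mm above the bar; point on its axis, 32 mm above the bar and 12 mm below the peg's top; axes as the bar's (-x outward along the bar)
- squat_cap (a joint): screw cap of the squat wide jar, rad about the vertical screw axis in the bar: 0 = fully tight at its hard stop; it grows counter-clockwise seen from above as it is unscrewed, to 2.4, and the cap rises 4 mm per rad. It stays where it is left (about 0.06 N m of friction)
- squat_wing (a point): middle of the black wing grip, on the screw axis (152 mm above the table when tight). Wing: straight bar 64 mm long (its x), 14 mm thick (its y), 34 mm tall (17 mm above and below this point), its underside 13 mm above the swing bar when tight; fully tight, it lies in line with the swing bar. Under the bar the cap is a grey disc 88 mm across, 12 mm thick
- squat_wing_end (a point): one end of the squat jar's wing grip, 30 mm from its screw axis along the wing's +x
- vase: loose white stoneware vase, 190 mm tall, 80 mm across; origin at the centre of its underside
- bowl: loose white plastic bowl, 140 mm across, 60 mm tall; origin at the centre of its underside
- roller: loose wooden roller, 200 mm long, 44 mm thick, lying along its own x; origin at the centre of its underside
- block: loose white plaster block 75 x 50 x 40 mm; origin at the centre of its underside
- beaker: loose steel beaker, 72 mm across, 100 mm tall; origin at the centre of its underside
- tile: loose terracotta test tile 100 x 70 x 10 mm; origin at the centre of its underside
- brush: loose brush, 180 mm long, lying along its own x

How it is judged:
On the way, in this order (a step that is already met when the one before it is completed fails the run):
1. the tall jar's bar is swung against its stop, with its cap over the mouth and still unscrewed (value of joint tall_arm below 0.07 rad and value of joint tall_cap above 0.4 rad), for 0.2 s.
2. the tall jar's cap is screwed down tight with the bar over the mouth (value of joint tall_arm below 0.07 rad and value of joint tall_cap below 0.15 rad), for 0.2 s.
At the end, for the whole second after the job is handed in: The tall jar's bar is within 0.07 rad (4 degrees) of its stop and its cap within 0.15 rad (9 degrees) of fully tight and at rest; the squat jar's bar is still swung away (above 0.6 rad) and its cap still unscrewed (above 0.6 rad) (all of step 2 and velocity of joint tall_cap between -0.05 and 0.05 rad/s and value of joint each of squat_arm, squat_cap above 0.6 rad); the robot touches nothing.
It fails at once if the squat jar's bar or cap is moved by more than 25 mm (distance of any of squat_peg, squat_wing_end from where it was at the start of the episode above 0.025 m).
It fails at once if a loose bystander is moved by more than 30 mm (distance of any of vase, bowl, roller, block, beaker, tile, brush from where it was at the start of the episode above 0.03 m).
It also fails if it takes over 64 s, if anything falls off the work surface, if the arm or the gripper's body presses on something with over 40 N, if the wrist force passes 120 N, or if a joint passes its speed limit or range.

## Working session

There is one attempt and no reset: what is moved stays moved. The work goes in short steps, each a Python script; the robot and the scene stay as the last script left them, time stands still between calls to the robot, and variables do not carry over. Pictures are saved under pics/ and viewed, about 8 in all and at most 12, crops included, and the job is handed in when it is done.

```bash
ls; mkdir -p pics
python3 - <<'E'
from station import manip, vision
import cv2
for n in("top","scene"):
    cv2.imwrite(f"pics/{n}0.png",vision.read_camera(n)); print(n,vision.camera_params(n))
print(vision.camera_params("wrist")); print(manip.observe())
E
```

```text
pics
top {'fx': 466.86699009711845, 'fy': 466.86699009711845, 'cx': 318.02996343855125, 'cy': 194.61883683927346, 'rvec': array([ 2.12433662, -2.17901006,  0.14235852]), 'tvec': array([0.02933001, 0.56662726, 1.44441969])}
scene {'fx': 426.67746825923075, 'fy': 426.67746825923075, 'cx': 315.328620586787, 'cy': 200.0558059702373, 'rvec': array([ 0.89703286,  2.56999646, -0.97869393]), 'tvec': array([ 0.42470236, -0.18062265,  1.85977848])}
{'fx': 308.0531369368736, 'fy': 308.0531369368736, 'cx': 320.3102068175684, 'cy': 199.72810658275523, 'hand_eye': array([[ 1.12550220e-03, -9.64557132e-01, -2.63871697e-01,
         6.65985552e-02],
       [ 9.99999323e-01,  1.16373733e-03,  1.14081815e-05,
        -1.15509439e-04],
       [ 2.96073500e-04, -2.63871531e-01,  9.64557788e-01,
        -1.42304904e-01],
       [ 0.00000000e+00,  0.00000000e+00,  0.00000000e+00,
         1.00000000e+00]])}
{'time_s': 0.1, 'q': array([-1.28122265,  0.33382719,  0.03988368,  1.46618675, -0.01343277,
        1.34330725, -0.05844809]), 'dq': array([ 0.00055365, -0.00283119,  0.00180916, -0.00359019,  0.00154128,
        0.00063066,  0.00022957]), 'effort': array([ 3.94789255e-03, -6.60012102e+01,  1.37042329e+00, -4.06467354e+01,
        1.71926263e-02,  8.96935235e-03,  1.12036886e-06]), 'eef_pos': array([0.24624548, 0.60109931, 0.23051686]), 'eef_rot': array([ 1.93155568e-01,  9.81167871e-01, -7.23327318e-04, -1.07495467e-04]), 'ft_force': array([ 0.7781853 , -0.02605438, -0.29287997]), 'ft_torque': array([-0.02595109, -0.03060467, -0.01035122]), 'opening': 0.9983683350926595}
```

View pics/top0.png

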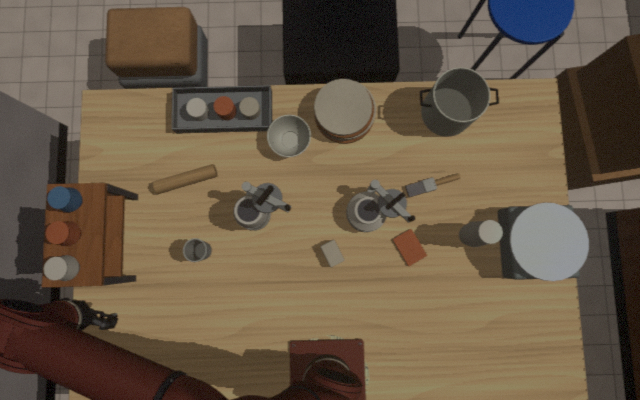

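View pics/scene0.png

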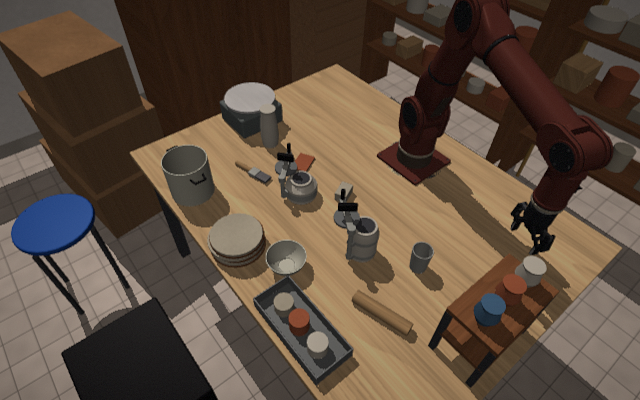

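Run:
```python
import cv2,numpy as np
t=cv2.imread("pics/top0.png")[165:245,220:320]; s=cv2.imread("pics/scene0.png")[180:270,320:400]
f=lambda a,k:cv2.resize(cv2.convertScaleAbs(a,alpha=1.6),None,fx=k,fy=k,interpolation=cv2.INTER_CUBIC)
cv2.imwrite("pics/c1.png",f(t,7)); cv2.imwrite("pics/c2.png",f(s,6))
```

```text
(no output)
```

View pics/c1.png

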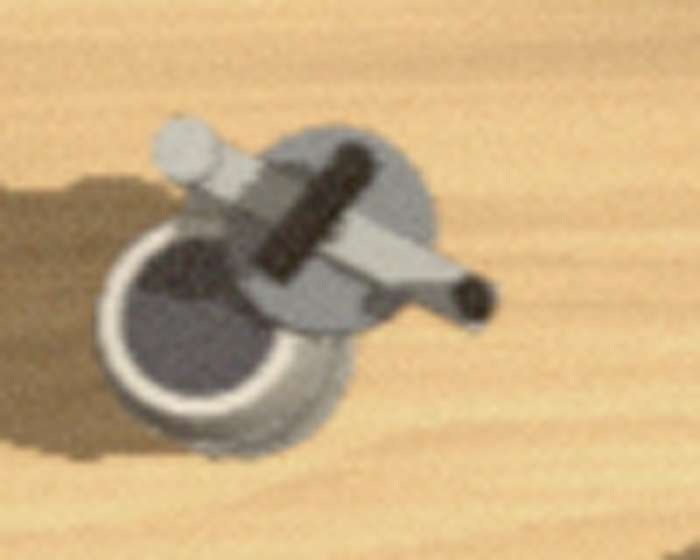

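View pics/c2.png

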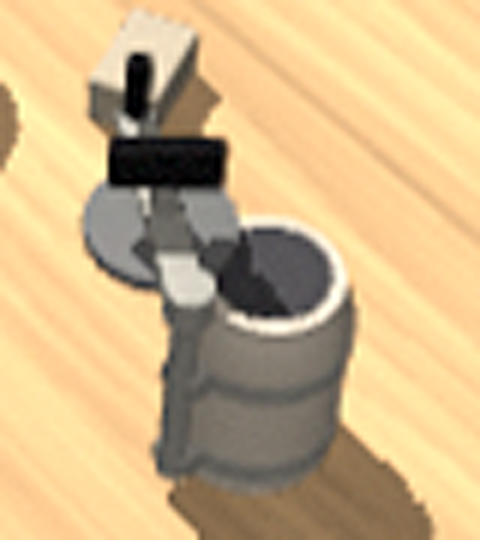

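```bash
cat > h.py <<'E'
import numpy as np, cv2
from scipy.spatial.transform import Rotation as R
from station import manip, vision, workorder
def cast(name,uv,z):
    p=vision.camera_params(name); Rm=cv2.Rodrigues(p["rvec"])[0]
    d=Rm.T@np.array([(uv[0]-p["cx"])/p["fx"],(uv[1]-p["cy"])/p["fy"],1]); c=-Rm.T@p["tvec"]
    return c+d*(z-c[2])/d[2]
def down(yaw):  # tool pointing down, jaw (tool y) along world direction yaw
    y=np.array([np.cos(yaw),np.sin(yaw),0]); z=np.array([0,0,-1.])
    return R.from_matrix(np.c_[np.cross(y,z),y,z]).as_quat()
E
python3 - <<'E'
from h import *
g=lambda x,y,z:cast("top",((x+.5)/7-.5+220,(y+.5)/7-.5+165),z)
s=lambda x,y,z:cast("scene",((x+.5)/6-.5+320,(y+.5)/6-.5+180),z)
h=g(187,150,.186);p=g(475,298,.224);m=g(205,318,.15);w1=g(357,155,.234);w2=g(275,265,.234)
print("h",h,"p",p,"m",m,"w",(w1+w2)/2,w1,w2)
a=lambda v:np.degrees(np.arctan2(v[1],v[0]))
print("lens",np.linalg.norm((p-h)[:2]),np.linalg.norm((m-h)[:2]),np.linalg.norm((w1-w2)[:2]))
print("ang bar",a(p-h),"closed",a(m-h),"wing",a(w1-w2))
print("scene p",s(139,62,.224),"rim",s(275,275,.15),"hinge",s(188,280,.186),"wing",s(167,150,.234))
for k,z in dict(p=.224,h=.186).items(): print(k)
E
```

```text
h [0.57746995 0.2197208  0.186     ] p [0.50948279 0.10042949 0.224     ] m [0.51200619 0.21810973 0.15      ] w [0.54481827 0.16166082 0.234     ] [0.56622413 0.14532256 0.234     ] [0.52341241 0.17799908 0.234     ]
lens 0.13730503043009412 0.06548358586845412 0.053857204920894436
ang bar -119.67991641225692 closed -178.59022333996114 wing -37.35309325712785
scene p [0.51404411 0.10341642 0.224     ] rim [0.51203106 0.22199805 0.15      ] hinge [0.57349941 0.21446144 0.186     ] wing [0.55148959 0.16790323 0.234     ]
p
h
```

Run:
```python
from h import *
h=np.array([.577,.219]); 
for off in(0,180):
  print("off",off)
  for b in(-120,-150,-179,-184):
    p=h+.135*np.array([np.cos(np.radians(b)),np.sin(np.radians(b))])
    for z in (.193,):
      q=manip.ik([*p,z],down(np.radians(b+90+off))); print(b,None if q is None else np.round(q,2))
  c=h-[.065,0]
  for w in(-97,-137,-179,-185):
      q=manip.ik([*c,.199],down(np.radians(w+90+off))); print("wing",w,None if q is None else np.round(q,2))
```

```text
off 0
-120 [-0.85  0.09  0.6   1.86 -0.05  1.21 -0.75]
-150 [-0.95  0.    0.54  1.93 -0.    1.21 -1.45]
-179 [-1.04  0.02  0.51  1.91 -0.01  1.21 -2.08]
-184 [-1.06  0.04  0.51  1.9  -0.02  1.21 -2.18]
wing -97 [-0.93  0.17  0.5   1.76 -0.09  1.23 -0.53]
wing -137 [-0.94  0.17  0.51  1.76 -0.09  1.23 -1.22]
wing -179 [-0.99  0.17  0.57  1.76 -0.1   1.23 -1.95]
wing -185 [-1.    0.17  0.58  1.76 -0.1   1.23 -2.05]
off 180
-120 [-0.66  0.09  0.41  1.85 -0.04  1.21  2.37]
-150 [-0.75  0.01  0.35  1.92 -0.    1.21  1.69]
-179 [-0.81  0.03  0.28  1.9  -0.01  1.21  1.05]
-184 [-0.82  0.04  0.26  1.89 -0.01  1.21  0.95]
wing -97 [-0.64  0.16  0.18  1.75 -0.03  1.23  2.56]
wing -137 [-0.7   0.16  0.24  1.75 -0.04  1.23  1.87]
wing -179 [-0.75  0.16  0.3   1.75 -0.05  1.23  1.15]
wing -185 [-0.76  0.16  0.3   1.75 -0.05  1.23  1.05]
```

Run:
```python
from h import *
manip.move_linear([.246,.601,.38])
b=np.radians(-119.7); p=np.array([.577,.219])+.135*np.array([np.cos(b),np.sin(b)])
manip.move_to([*p,.36],down(b+np.pi/2)); o=manip.observe()
im=vision.read_camera("wrist"); cv2.imwrite("pics/w1.png",im)
print(p,o["eef_pos"],o["eef_rot"],o["time_s"],o["q"])
```

```text
[0.51011308 0.10173475] [0.510014   0.10320608 0.35989444] [ 8.64015859e-01  5.03464580e-01 -1.04957865e-04  3.61970514e-05] 3.275 [-0.86150998  0.00964518  0.58825114  1.58516067 -0.00523053  1.54859322
 -0.78875158]
```

View pics/w1.png

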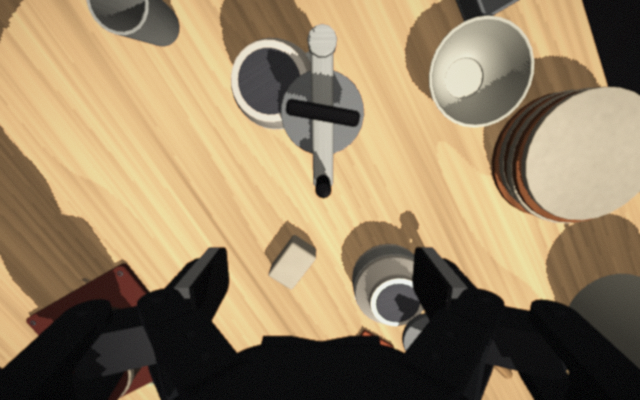

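```bash
cat >> h.py <<'E'
def wcast(o,uv,z):
    p=vision.camera_params("wrist"); H=p["hand_eye"]; Rt=R.from_quat(o["eef_rot"]).as_matrix()
    d=Rt@H[:3,:3]@np.array([(uv[0]-p["cx"])/p["fx"],(uv[1]-p["cy"])/p["fy"],1]); c=o["eef_pos"]+Rt@H[:3,3]
    return c+d*(z-c[2])/d[2]
E
python3 - <<'E'
from h import *
o=manip.observe(); g=lambda u,v,z:wcast(o,(u,v),z)
h=g(322,40,.186);p=g(323,184,.224);m=g(271,82,.15);w1=g(288,106,.235);w2=g(359,115,.235)
a=lambda v:np.degrees(np.arctan2(v[1],v[0]))
print(h,p,m,(w1+w2)/2,np.linalg.norm((p-h)[:2]),np.linalg.norm((m-h)[:2]),np.linalg.norm(w1-w2),a(p-h),a(m-h),a(w2-w1))
im=vision.read_camera("wrist"); cv2.imwrite("pics/w2.png",cv2.resize(im[10:220,220:400],None,fx=3.5,fy=2.8))
E
```

```text
[0.57774421 0.21914789 0.186     ] [0.51510055 0.1065343  0.224     ] [0.5139835  0.21705263 0.15      ] [0.54734733 0.16299559 0.235     ] 0.12886445851318026 0.06379512640501585 0.059612694174458095 -119.08591621171381 -178.11786650169893 -36.42446073064603
```

```bash
cat > swing.py <<'E'
from h import *
h=np.array([.577,.219]); P=lambda b,r=.135:[*(h+r*np.array([np.cos(b),np.sin(b)])),.194]
b=np.radians(-119.4)
manip.move_linear(P(b),down(b+np.pi/2),v=.1)
print("down",manip.observe()["ft_force"])
manip.grab(40); o=manip.observe(); print("grab",o["opening"],o["ft_force"],o["eef_pos"])
f0=o["ft_force"]
for d in list(np.arange(-124.4,-177,-5))+list(np.arange(-177,-181.6,-.75)):
    b=np.radians(d); manip.move_linear(P(b),down(b+np.pi/2),v=.08)
    o=manip.observe(); F=o["ft_force"]-f0; e=o["eef_pos"][:2]-h
    ft=F@[-np.sin(b),np.cos(b),0]; print(round(d,1),np.degrees(np.arctan2(e[1],e[0])).round(1),"tang",ft.round(1),"rad",(F[:2]@[np.cos(b),np.sin(b)]).round(1),o["opening"].round(3))
    if ft>14 or np.linalg.norm(F)>45: break
print(o["time_s"])
E
python3 swing.py
```

```text
down [-0.53273813 -0.60696918 -0.23206591]
grab 0.17536204509121336 [-1.1698747   0.21046401  2.8117379 ] [0.51078548 0.10135097 0.1941505 ]Traceback (most recent call last):
  File "swing.py", line 11, in <module>
    ft=F@[-np.sin(b),np.cos(b),0]; print(round(d,1),np.degrees(np.arctan2(e[1],e[0])).round(1),"tang",ft.round(1),"rad",(F[:2]@[np.cos(b),np.sin(b)]).round(1),o["opening"].round(3))
                                                                                                                                                               ^^^^^^^^^^^^^^^^^^
AttributeError: 'float' object has no attribute 'round'
```

```bash
sed -i 's/o\["opening"\].round(3)/round(o["opening"],3)/; /^manip.move_linear(P(b),down/d; /^print("down"/d; s/^manip.grab(40); //; s/-124.4,/-129.4,/; s/^f0=.*/f0=np.array([-1.2,.2,2.8])/' swing.py; python3 swing.py
```

```text
grab 0.17488044156176988 [-2.16230605 -0.85955053  4.26783888] [0.50056052 0.10774503 0.19412891]
-129.4 -129.4 tang -0.3 rad 1.7 0.174
-134.4 -134.3 tang -0.6 rad 1.5 0.171
-139.4 -139.4 tang -0.8 rad 1.8 0.173
-144.4 -144.4 tang -0.9 rad 1.4 0.172
-149.4 -149.5 tang -0.5 rad 2.3 0.173
-154.4 -154.5 tang -0.3 rad 2.9 0.17
-159.4 -159.6 tang -1.4 rad 2.5 0.175
-164.4 -164.6 tang -0.5 rad 2.8 0.175
-169.4 -169.7 tang -0.3 rad 3.3 0.172
-174.4 -174.7 tang -0.5 rad 2.4 0.168
-177.0 -177.3 tang -1.2 rad 3.4 0.175
-177.8 -177.8 tang -0.3 rad 3.3 0.169
-178.5 -178.5 tang 1.3 rad 2.4 0.172
-179.2 -179.3 tang 0.7 rad 3.2 0.17
-180.0 -179.8 tang 3.3 rad 3.8 0.172
-180.8 -179.9 tang 9.8 rad 5.3 0.175
-181.5 -179.9 tang 16.1 rad 6.2 0.169
10.875
```

Run:
```python
from h import *
b=np.radians(-179.9); h=np.array([.577,.219])
manip.move_linear([*(h+.135*np.array([np.cos(b),np.sin(b)])),.194],v=.05)
manip.open_gripper(); e=manip.observe()["eef_pos"]; manip.move_linear([e[0],e[1],.36],v=.15)
o=manip.observe(); im=vision.read_camera("wrist"); cv2.imwrite("pics/w3.png",im); print(o["time_s"],o["eef_pos"],o["eef_rot"],o["q"][6])
```

```text
13.0667 [0.44171667 0.2186456  0.35911582] [ 9.99913973e-01 -1.30986352e-02 -5.32047897e-04  4.34029832e-04] -2.164692328884168
```

View pics/w3.png

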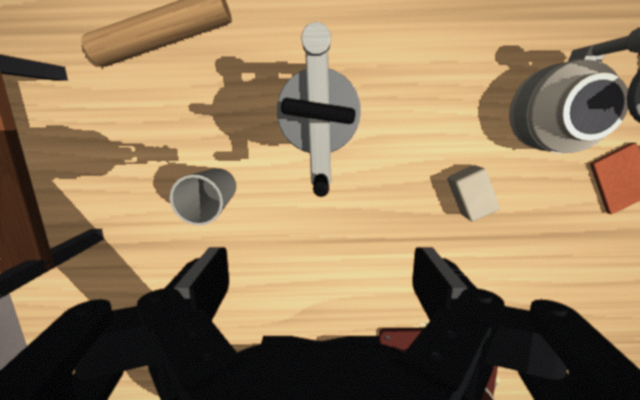

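The bar now lies over the jar (hinge 316,38; peg 321,183), and the wing is still crosswise (281,104 to 355,115). Next I measure the wing and screw it down.

```bash
cat > screw.py <<'E'
from h import *
o=manip.observe(); g=lambda u,v,z:wcast(o,(u,v),z)
h=g(316,38,.186);p=g(321,182,.224);w1=g(281,104,.235);w2=g(355,115,.235)
a=lambda v:np.degrees(np.arctan2(v[1],v[0]))
wc=(w1+w2)/2; W=a(w2-w1); print("hinge",h,"peg",p,"wc",wc,"bar",a(p-h),"wing",W)
c=np.array([.512,.2185])
w=np.radians(W); q=down(w+np.pi/2)
manip.move_to([*c,.33],q); manip.move_linear([*c,.202],v=.1)
o=manip.observe(); print("down",o["ft_force"],o["eef_pos"],o["q"][6],o["time_s"])
manip.grab(60); o=manip.observe(); print("grab",o["opening"],o["ft_force"],o["ft_torque"],o["eef_pos"],o["time_s"])
E
python3 screw.py
```

```text
hinge [0.57763642 0.218724   0.186     ] peg [0.44930675 0.21735818 0.224     ] wc [0.51307854 0.21818418 0.235     ] bar -179.39022275261107 wing -99.55528502264279
down [-0.07471728 -0.740668   -0.11936703] [0.51236792 0.21865427 0.20264546] -0.565536629172355 15.95
grab 0.15669456947884597 [0.45032455 0.05007998 1.48640706] [-0.0511688  -0.05877772  0.00807141] [0.5122044  0.21848263 0.20221151] 16.6
```

```bash
cat > turn.py <<'E'
from h import *
W0=-99.6; c=[.5122,.2185]; o=manip.observe(); t0=o["ft_torque"][2]
for d in list(np.arange(-104,-175,-5))+list(np.arange(-175,-190,-1.5)):
    manip.move_linear([*c,.202+.004*np.radians(d-W0)],down(np.radians(d+90)),v=.0015)
    o=manip.observe(); y=R.from_quat(o["eef_rot"]).as_matrix()[:,1]
    print(round(d,1),"real",round(np.degrees(np.arctan2(y[1],y[0]))-90,1),"Tz",round(o["ft_torque"][2]-t0,3),"F",o["ft_force"].round(1),round(o["opening"],3),round(o["time_s"],2))
    if abs(o["ft_torque"][2]-t0)>.7 or np.linalg.norm(o["ft_force"])>40: break
E
python3 turn.py
```

```text
-104 real -103.9 Tz -0.118 F [-1.3 -1.3  3.2] 0.156 16.88
-109 real -108.8 Tz -0.072 F [-1.2  0.3  3.8] 0.152 17.14
-114 real -113.8 Tz -0.118 F [-2.3 -0.7  4.9] 0.157 17.41
-119 real -118.8 Tz -0.119 F [-2.1 -1.1  5.1] 0.15 17.68
-124 real -123.8 Tz -0.099 F [-1.8 -1.   3.9] 0.151 17.94
-129 real -128.8 Tz -0.059 F [-2.3 -1.4  4.5] 0.152 18.21
-134 real -133.8 Tz -0.071 F [-1.1 -1.3  5.9] 0.158 18.48
-139 real -138.8 Tz -0.092 F [-2.5 -1.1  5. ] 0.156 18.74
-144 real -143.8 Tz -0.12 F [-2.1 -1.6  5.3] 0.155 19.01
-149 real -148.8 Tz -0.096 F [-2.3 -0.6  5.2] 0.157 19.27
-154 real -153.8 Tz -0.108 F [-2.6 -1.1  5.3] 0.154 19.54
-159 real -158.8 Tz -0.076 F [-2.7 -0.1  5.4] 0.152 19.81
-164 real -163.8 Tz -0.049 F [-2.3 -1.   5.4] 0.15 20.07
-169 real -168.8 Tz -0.09 F [-3.2 -0.4  5. ] 0.155 20.34
-174 real -173.8 Tz -0.059 F [-2.4 -0.2  4.6] 0.153 20.61
-175.0 real -174.8 Tz -0.052 F [-3.2  0.8  4.8] 0.156 20.86
-176.5 real -176.3 Tz -0.108 F [-2.3  0.1  5. ] 0.153 21.11
-178.0 real -177.8 Tz -0.088 F [-2.4 -0.5  5.7] 0.156 21.36
-179.5 real -179.3 Tz -0.152 F [-2.6  0.7  5.4] 0.157 21.61
-181.0 real -180.7 Tz 0.915 F [-2.7  0.3  6.7] 0.154 21.86
```

Run:
```python
from h import *
manip.move_linear([.5122,.2185,.1964],down(np.radians(-90.2)),v=.0015)
manip.open_gripper(); manip.move_linear([.5122,.2185,.36],v=.15); manip.move_to([.4417,.2185,.36],down(np.radians(-90)))
o=manip.observe(); cv2.imwrite("pics/w4.png",vision.read_camera("wrist")); cv2.imwrite("pics/t4.png",vision.read_camera("top")); print(o["time_s"],o["ft_force"],o["opening"])
a,b=cv2.imread("pics/top0.png"),cv2.imread("pics/t4.png")
cv2.imwrite("pics/d4.png",np.vstack([cv2.resize(cv2.imread("pics/w4.png")[0:210,200:640],None,fx=1.6,fy=1.4),cv2.resize(np.hstack([a[160:270,320:480],b[160:270,320:480]]),(704,250))]))
```

```text
24.425 [0.16622066 0.82750443 0.04118538] 0.9972644762641858
```

View pics/d4.png

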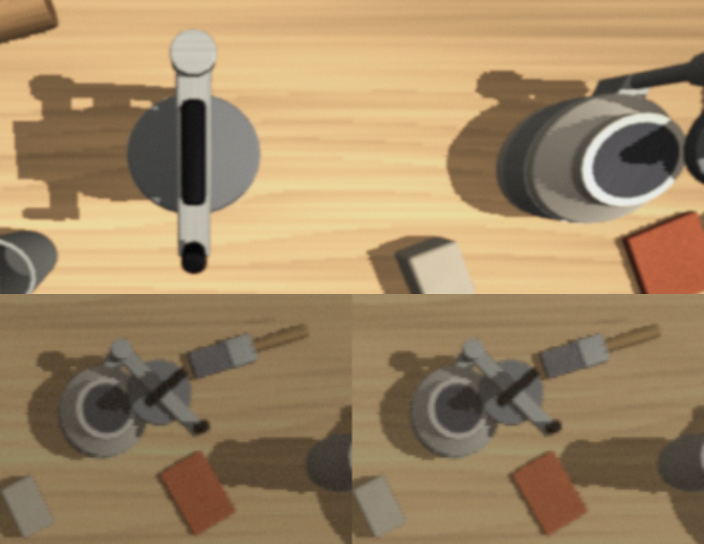

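The wing is in line with the bar (both vertical at column ~193 of the crop) and the cap is over the mouth. The squat jar and the things around it are unchanged, and the gripper is free.

```bash
python3 -c "
from station import workorder; print(workorder.close_job())"
```

```text
the job is handed in; nothing more can be done
None
```

The tall jar is closed and the job is handed in; the last robot time I read was about 24.4 s. It reported no verdict.

- **Bar:** I gripped the peg and swung the bar about 60° until it stopped moving and the tangential force rose to about 16 N. The next picture showed the cap over the mouth and still about 80° (1.4 rad) unscrewed.
- **Cap:** I gripped the wing and turned it about 80° clockwise. It met the hard stop at about -180°, with the moment jumping from about 0.1 to 0.9 N m. I eased off, let go and lifted clear.
- **Last checks:** In the final pictures the wing lies in line with the bar over the mouth. The squat jar, block, tile and brush look the same in the before and after top views. I did not compare the other loose things, but the arm passed well above them. The gripper is open and clear, with only the usual sub-1 N reading on the force sensor.
- **Disagreement:** The wrist camera put the peg up to about 8 mm from the top camera's position. I used the known 135 mm bar length from the hinge instead, and the grasp went well.

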